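# Latch the bat-handle gluing jig and start its timer

### The arm

A 6-joint arm with a two-finger parallel gripper is mounted at the origin on the work surface. World frame = base frame: x ahead of the robot, y to its left, z up, the work surface at z = 0. Lengths are in m, angles in rad, forces in N, time in s.
With the tool pointing down it reaches from about 0.375 to 0.975 m from the base axis. Payload 3.8 kg.
Tool frame: the origin (TCP) lies at the very end of the fingers, on their centre line; the grasp point (between the pads) lies 19 mm behind it; z points along the fingers, y is the direction in which the jaws open and shut (so a half turn about z gives the same grasp; the last joint's range is limited). The gripper opens to 85 mm and grips with 20 to 120 N. Pads are 22 mm wide; open, the fingers measure 114 mm over their backs; the gripper's body (76 mm by 85 mm) begins 54 mm behind the grasp point. The pads swing forward as they close: fully open they stand 13 mm farther back than shut.
Start: joints at [-1.34, 0.264, 1.604, -0, 1.274, -0.037], TCP at [0.179, -0.651, 0.231] pointing down, gripper open.
Joint ranges: [-2.63, 2.63], [-0.94, 2.18], [0.31, 2.57], [-1.31, 4.45], [0, 2.66], [-2.55, 2.55]. Speed limits (rad/s): [2.57, 2.57, 3.14, 3.14, 3.14, 3.14].

### API

Orientations are given as a rotation vector (axis times angle).
In Python, from workcell import bot gives the robot as it stands.
- The arm moves only by the tool jog_arm, never from a script. Its argument "plan" is a list of rows, each an object of numbers: "claw": the closure, from 0 (fully open) to 1 (shut); "x", "y", "z": the shift along the tool's x, y, z in m; "turn": the turn about the tool's z in degrees. In form: [{"claw": .., "x": .., "y": .., "z": .., "turn": ..}, ...]. A call has 1 to 10 rows; each row shifts and turns the commanded pose from where the row before left it, along the tool's axes as they then stand; what a row does not reach is not made up. A row lasts 1/8 s, in which the tool goes at most 62.5 mm and 10.7 degrees, less where a joint would pass 70% of its speed; a pose out of reach is approached as far as the arm can. A call is refused whole if a number of a shift passes 0.0625 or a number of a turn 10.7, either way. A call with a gripper value outside its range is refused whole. The fingers move at their own pace and stop on an object; "newtons" is the grip in N (left out, the last holds). Time passes only in rows, so rows that do not move let the fingers close. It gives the time, the measured TCP pose, the force and the opening at its end, in the units of the state.
- bot.read_state(): the state, without advancing time (a new reading comes with each control period).
- bot.read_camera(name): name is "scene" or "top"; returns the picture (400x640x3 uint8, red, green, blue); there is no depth.
- bot.camera_params(name): a dict with "fx", "fy", "cx", "cy" (pixels), "world_to_cam" (4x4, takes a point from world to camera coordinates). Camera axes: x right, y up, looking along -z (the intrinsics and any distortion apply to the point x, -y, -z); pixel columns grow to the right and rows downward; lengths in m; the calibration is good to about 2 mm. A picture is of the moment at which its call begins. camera_params takes no time and is no camera call.
- bot.finish_job(): hands the job in, once; it reports no verdict.
The state is a dict: "time": time; "q": joint angles; "joint_vel": joint speeds; "joint_torque": joint torques, N m; "tool_pos": TCP position; "tcp_rot": TCP orientation; "wrist_force": force on the tool from outside, world axes, zero at the start; "torque": the same for the moment, N m; "width": opening from 0.0 (shut) to 1.0 (fully open).
Only numpy, scipy, OpenCV 4.12 (cv2) and the standard library are available. Lean on these libraries where they do the work, as an engineer would, in place of code of your own. Each camera call takes 0.05 s, during which the arm holds its last target. There are 200 camera calls.

### The job

The handle of a table tennis bat is clamped for gluing in the wooden jig: swing the jig's aluminium bar over and down until it lies fully home in its steel catch. Then set the press timer by pressing its small square key all the way down, and after that start it by pressing the large round key all the way down. Leave the long narrow key (stop) alone, press one key at a time, and do not knock over the glue bottle or the jar.

Things in the scene. Friction and masses are not known exactly. Their poses are not given: they have to be found in the camera images.
- jig: Fixed wooden gluing jig, base board 260 (x) x 190 (y) x 18 mm; a bat lies on it along x, round blade to +x, handle to -x. Origin: centre of the board's underside. Steel hinge bracket at local (-60, +68) mm, steel catch at (-60, -56) mm, dark wooden pad (top at z = 56 mm) on the bat's handle between them. Nothing on the jig but the bar is higher than 75 mm
- bar (a joint): Angle of the locking bar on its stiff hinge, rad: 0 = lying level in the catch (its stop), grows as it is lifted; 1.57 = upright; it stays where it is left. It turns in the jig's local y-z plane at local x = -60 mm; about 1.5 N at its free end moves it
- bar_hinge (a point): Pivot of the locking bar, at jig local (-60, +68, 62) mm; its axis runs along the jig's x. The point turns with the bar: x parallel to the jig's x, -y along the bar to its free end, z normal to the bar's upper (outer) face. The aluminium bar is 20 mm wide, 12 mm thick (6 mm either side of the pivot) and ends 165 mm from it
- bar_push (a point): Point in the middle of the bar's upper (outer) face, 145 mm from the pivot and 20 mm short of its free end, beyond the catch when closed; same axes as bar_hinge
- catch (a point): Centre of the floor of the steel U-shaped catch that the bar comes to rest in, at jig local (-60, -56, 56) mm; cheeks 26 mm apart, their plain tops at jig z = 66 mm, lips flared outward to 71 mm
- timer_box: Fixed grey press-timer box, 110 (x) x 210 (y) x 45 mm high; origin: centre of its underside. On its top are three black 56 x 54 x 6 mm key modules in a row along the box's y, 64 mm apart, in any order, each with one white spring key, 10 mm proud of its module
- key_square_top (a point): Centre of the top of the small square key (18 x 18 mm), the timer's set key; 61 mm above the bench when not pressed
- key_square (a joint): How far the small square key is pressed, m: 0 = up, 0.006 = fully down (about 5 N); springs back
- key_round_top (a point): Centre of the top of the large round key (38 mm across), the start key; 61 mm above the bench when not pressed
- key_round (a joint): How far the large round key is pressed, m: 0 = up, 0.006 = fully down (about 5 N); springs back
- key_long_top (a point): Centre of the top of the long narrow key (44 mm along the box's x, 12 mm wide), the stop key, to be left alone
- key_long (a joint): How far the long narrow key is pressed, m: 0 = up, 0.006 = fully down
- glue_bottle: Loose white glue bottle, 48 mm across, 125 mm high, standing behind the timer box (about 110 mm to +x of its middle); origin: centre of its underside, z up its axis
- jar: Loose glass jar with a steel lid, 52 mm across, 60 mm high, standing on the robot's side of the jig; origin: centre of its underside, z up its axis
Not all that is in view belongs to the job. There is more than one size of the glue_bottle; the one meant has the size given above.

How it is judged:
On the way, in this order (a step that is already met when the one before it is completed fails the run):
1. the bar has been swung down into its catch (value of joint bar below 0.05 rad), for 0.3 s.
2. the small square key is pressed down (value of joint key_square above 0.004 m), for 0.05 s.
3. then the large round key is pressed down (value of joint key_round above 0.004 m and value of joint key_square below 0.002 m), for 0.05 s.
At the end, for the whole second after the job is handed in: The bar lies in its catch (within 0.05 rad, about 8 mm at its end, of fully closed) and is still, all three keys have sprung back up (within 1.5 mm), and the glue bottle and the jar stand upright (within 0.2 rad) (value of joint bar below 0.05 rad and velocity of joint bar below 0.05 rad/s and value of joint each of key_square, key_round, key_long below 0.0015 m and angle between each of glue_bottle, jar's own z axis and vertical below 0.2 rad); the robot touches nothing.
It fails at once if the set or start key was pressed while the bar was out of its catch (value of joint bar above 0.05 rad and value of joint any of key_square, key_round above 0.004 m).
It fails at once if two keys were pressed at once (value of joint each of key_square, key_round above 0.003 m).
It fails at once if the long narrow stop key was pressed (value of joint key_long above 0.003 m).
It fails at once if the glue bottle or the jar was knocked over (angle between any of glue_bottle, jar's own z axis and vertical above 0.6 rad).
It also fails if it takes over 43 s, if anything falls off the work surface, if the arm or the gripper's body presses on something with over 40 N, if the wrist force passes 120 N, or if a joint passes its speed limit or range.

## Working session

There is one attempt and no reset: what is moved stays moved. The work goes in short steps, Python scripts to look and compute and a tool call to move; the robot and the scene stay as the last step left them, time stands still between calls to the robot, and variables do not carry over. Pictures are saved under pics/ and viewed, about 8 in all and at most 12, crops included, and the job is handed in when it is done.

Besides the shell and the picture viewer there is one more tool, called after ">>>" by a JSON object that holds its "name" and its "arguments", one argument or row to a line. jog_arm: Moves the arm, as the interface text tells. Its arguments: {"type":"object","properties":{"plan":{"type":"array","items":{"type":"object","properties":{"claw":{"type":"number"},"x":{"type":"number"},"y":{"type":"number"},"z":{"type":"number"},"turn":{"type":"number"}}}},"newtons":{"type":"number"}},"required":["plan"]}

```bash
mkdir -p pics
python3 - <<'E'
from workcell import bot
import cv2
for n in("scene","top"):
    im=bot.read_camera(n); cv2.imwrite(f"pics/{n}0.png",im[:,:,::-1]); p=bot.camera_params(n); print(n,p)
s=bot.read_state();print(s)
E
```

```text
scene {'fx': 487.3792989449038, 'fy': 487.3792989449038, 'cx': 320.18373302374204, 'cy': 196.2964372618462, 'world_to_cam': array([[ 0.89644026,  0.44297232, -0.01305337, -0.46522995],
       [-0.3751208 ,  0.77415431,  0.50987203,  0.20183888],
       [ 0.23596452, -0.45217322,  0.86015122, -1.33875454],
       [ 0.        ,  0.        ,  0.        ,  1.        ]])}
top {'fx': 490.67419963020757, 'fy': 490.67419963020757, 'cx': 321.98011601278085, 'cy': 202.3682893236361, 'world_to_cam': array([[ 0.02535614, -0.99961828,  0.01097116, -0.03748196],
       [ 0.99301555,  0.0264506 ,  0.11498032, -0.54197213],
       [-0.11522662,  0.00797907,  0.99330718, -1.0685444 ],
       [ 0.        ,  0.        ,  0.        ,  1.        ]])}
{'time': 0.1, 'q': array([-1.33987165e+00,  2.64680583e-01,  1.60524878e+00, -9.33405706e-06,
        1.27371597e+00, -3.69030879e-02]), 'joint_vel': array([-0.00095306, -0.00168192, -0.00094608, -0.00015879, -0.00010561,
        0.00030439]), 'joint_torque': array([-9.34658175e-06, -5.16708255e+01, -3.68590450e+01, -1.45457493e-04,
        6.31988427e-03, -1.52921712e-05]), 'tool_pos': array([ 0.17846982, -0.6502837 ,  0.23007854]), 'tcp_rot': array([-3.11144128e+00, -4.19178192e-01,  3.26042678e-04]), 'wrist_force': array([-0.20706275,  0.00364799, -0.29669481]), 'torque': array([ 0.01244869, -0.0293752 , -0.00144178]), 'width': 0.9982470281996397}
```

View pics/scene0.png

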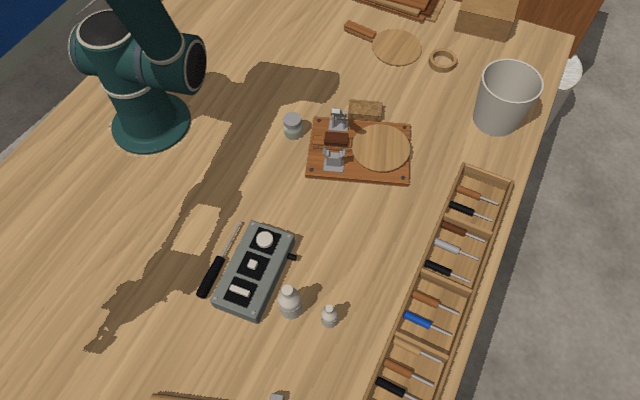

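View pics/top0.png

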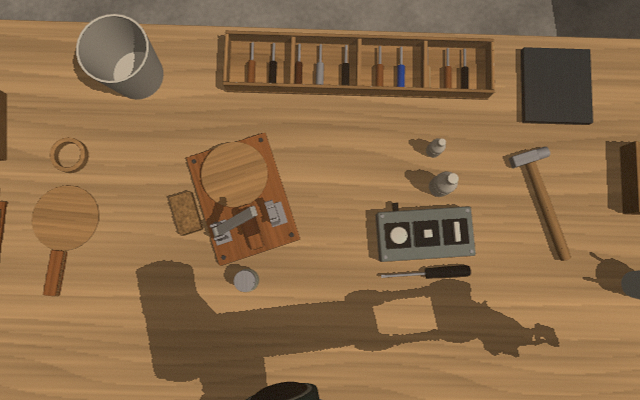

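The top view shows the jig near (243,200), the timer box near (425,233) with its keys in the order round (400,235), square (428,233), long (457,231), and the jar at (246,279). There are two bottles: the larger at (446,183) and a smaller one at (437,147). The larger one, just behind the box, fits the description. I'll enlarge both areas.

Run:
```python
import cv2,numpy as np
t=cv2.imread("pics/top0.png");s=cv2.imread("pics/scene0.png")
r=lambda i,x0,y0:cv2.resize(i[y0:y0+100,x0:x0+130],(390,300),interpolation=cv2.INTER_CUBIC)
cv2.imwrite("pics/crop.png",np.vstack([np.hstack([r(t,180,170),r(s,295,95)]),np.hstack([r(t,365,170),r(s,205,215)])]))
```

```text
(no output)
```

View pics/crop.png

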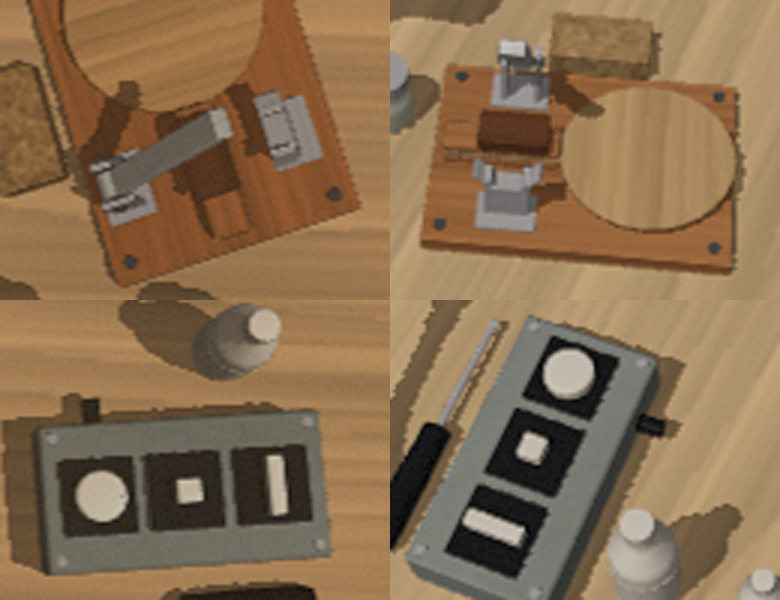

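The top crops show the keys in the order round, square, long. The bar stands raised from its hinge at (216,232), with its free end near (254,211) in top and (337,111) in scene. The larger bottle, behind the box, is the one meant. Next I'll measure these.

```bash
cat > h.py <<'E'
import numpy as np,cv2
from workcell import bot
P={n:bot.camera_params(n) for n in("scene","top")}
def ray(n,u,v):
    p=P[n];M=p["world_to_cam"];d=np.array([(u-p["cx"])/p["fx"],-(v-p["cy"])/p["fy"],-1.])
    R=M[:3,:3];return -R.T@M[:3,3],R.T@d
def onz(n,u,v,z):
    o,d=ray(n,u,v);return o+d*(z-o[2])/d[2]
def tri(a,b):
    o1,d1=ray("scene",*a);o2,d2=ray("top",*b)
    s=np.linalg.lstsq(np.c_[d1,-d2],o2-o1,rcond=None)[0];p,q=o1+d1*s[0],o2+d2*s[1];return (p+q)/2,np.linalg.norm(p-q)
def proj(n,w):
    p=P[n];c=p["world_to_cam"]@np.r_[w,1];return [p["cx"]-p["fx"]*c[0]/c[2],p["cy"]+p["fy"]*c[1]/c[2]]
E
python3 - <<'E'
from h import *
np.set_printoptions(precision=4,suppress=True)
box={"top":(375,205,478,262),"scene":(220,222,292,310)}
for n,f in(("top","pics/top0.png"),("scene","pics/scene0.png")):
    im=cv2.imread(f);x0,y0,x1,y1=box[n];c=im[y0:y1,x0:x1]
    m=(c.min(2)>160).astype(np.uint8)
    k,l,st,ce=cv2.connectedComponentsWithStats(m)
    for i in range(1,k):
        if st[i,4]>15:print(n,st[i,4],ce[i]+[x0,y0],onz(n,*(ce[i]+[x0,y0]),0.060))
sc={"top":[(195,160),(263,143),(291.3,234.7),(223.3,257.3)],"scene":[(405.3,127.7),(403,177.3),(311.5,169.5),(319,120)]}
for n in sc:
    q=np.array([onz(n,u,v,.018) for u,v in sc[n]]);c=q.mean(0)
    # order +x+y,+x-y,-x-y,-x+y
    ax=(q[0]+q[1]-q[2]-q[3]);yaw=np.arctan2(ax[1],ax[0]);print(n,q[:,:2].tolist(),c,np.degrees(yaw))
    ay=(q[0]+q[3]-q[1]-q[2]);print("yaw2",np.degrees(np.arctan2(-ay[0],ay[1])))
print(tri((336.5,111),(254,211)))
# jar, bottle
print("jar",onz("top",246,279,.06),"bottle",onz("top",453,178,.125))
E
```

```text
scene 173 [263.9769 238.5376] [ 0.4747 -0.192   0.06  ]
scene 49 [251.7143 263.5306] [ 0.4805 -0.2559  0.06  ]
scene 95 [238.9789 289.9684] [ 0.4867 -0.3196  0.06  ]
scene 85 [286.6235 289.6235] [ 0.5767 -0.2748  0.06  ]
scene 97 [283.7629 301.8041] [ 0.5839 -0.3007  0.06  ]
top [[0.6340569293084337, 0.26914521251991946], [0.6780475444191705, 0.11552499680424144], [0.4692537722802994, 0.04368404280459463], [0.4148690065817752, 0.19391231456789423]] [0.5491 0.1556 0.018 ] 18.965037204431678
yaw2 17.9401168398738
scene [[0.637351031487785, 0.2718381960132661], [0.689169788566637, 0.1225909483887414], [0.4729785220776939, 0.04407577010647212], [0.41887611249480555, 0.19590049371479046]] [0.5546 0.1586 0.018 ] 19.561996707328557
yaw2 19.382557398027092
(array([0.5065, 0.1088, 0.1899]), np.float64(0.005128145505244772))
jar [0.37   0.1353 0.06  ] bottle [ 0.5898 -0.2922  0.125 ]
```

Jig centre is about (0.552, 0.157) with yaw about 19°. The bar is at about 52° and its measured length is 0.162 m, which agrees with the description. The keys are 64 mm apart, also as described. Now I'll close the claw and move to the back side of the bar.

>>> {"name": "jog_arm", "arguments": {
  "plan": [
    {"claw": 1,"x": 0,"y": 0,"z": -0.05,"turn": -3.6},
    {"claw": 1,"x": 0.038,"y": -0.045,"z": 0,"turn": 0},
    {"claw": 1,"x": 0.038,"y": -0.045,"z": 0,"turn": 0},
    {"claw": 1,"x": 0.038,"y": -0.045,"z": 0,"turn": 0},
    {"claw": 1,"x": 0.038,"y": -0.045,"z": 0,"turn": 0},
    {"claw": 1,"x": 0.038,"y": -0.045,"z": 0,"turn": 0},
    {"claw": 1,"x": 0.038,"y": -0.045,"z": 0,"turn": 0},
    {"claw": 1,"x": 0.038,"y": -0.045,"z": 0,"turn": 0},
    {"claw": 1,"x": 0.038,"y": -0.045,"z": 0,"turn": 0},
    {"claw": 1,"x": 0.038,"y": -0.045,"z": 0,"turn": 0}
  ],
  "newtons": 40
}}

```text
time: 1.35
tool_pos: [0.3707, -0.155, 0.2811]
tcp_rot: [3.099, 0.516, 0.001]
wrist_force: [0.5, 0.2, -0.5]
width: -0.0
```

>>> {"name": "jog_arm", "arguments": {
  "plan": [
    {"claw": 1,"x": 0.0355,"y": -0.0415},
    {"claw": 1,"x": 0.0355,"y": -0.0415},
    {"claw": 1,"x": 0.0355,"y": -0.0415},
    {"claw": 1,"x": 0.0355,"y": -0.0415},
    {"claw": 1,"x": 0.0355,"y": -0.0415},
    {"claw": 1,"x": 0.0355,"y": -0.0415},
    {"claw": 1}
  ]
}}

```text
schema error: expected keys claw, x, y, z, turn
```

Run:
```python
from h import *
s=bot.read_camera("scene")[:,:,::-1];t=bot.read_camera("top")[:,:,::-1]
print(bot.read_state()["tool_pos"],proj("scene",bot.read_state()["tool_pos"]))
r=lambda i,x0,y0:cv2.resize(i[y0:y0+120,x0:x0+120],(400,400),interpolation=cv2.INTER_CUBIC)
cv2.imwrite("pics/c1.png",np.hstack([r(t,180,150),r(s,285,60)]))
```

```text
[ 0.37172696 -0.15179144  0.28100831] [np.float64(215.05672011693864), np.float64(150.61782267707753)]
```

View pics/c1.png

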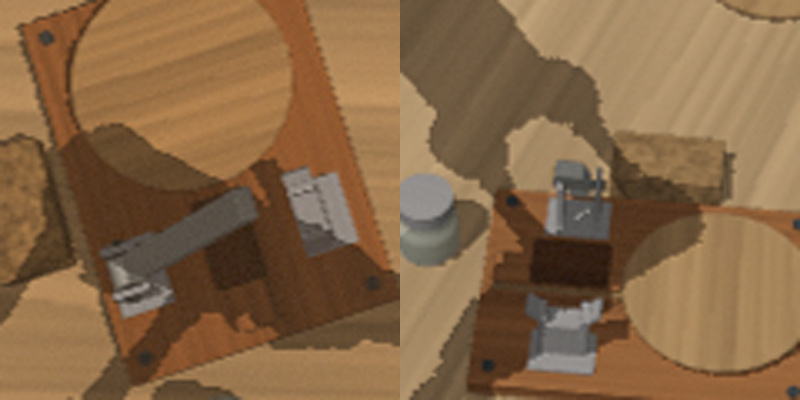

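The call was refused because rows need all the keys. The picture shows the bar unchanged, with its end near top (251,211). I'll resend with all keys.

>>> {"name": "jog_arm", "arguments": {
  "plan": [
    {"claw": 1,"x": 0.0355,"y": -0.041,"z": 0,"turn": 0},
    {"claw": 1,"x": 0.0355,"y": -0.041,"z": 0,"turn": 0},
    {"claw": 1,"x": 0.0355,"y": -0.041,"z": 0,"turn": 0},
    {"claw": 1,"x": 0.0355,"y": -0.041,"z": 0,"turn": 0},
    {"claw": 1,"x": 0.0355,"y": -0.041,"z": 0,"turn": 0},
    {"claw": 1,"x": 0.0355,"y": -0.041,"z": 0,"turn": 0},
    {"claw": 1,"x": 0,"y": 0,"z": 0,"turn": 0}
  ]
}}

```text
time: 2.33
tool_pos: [0.493, 0.1471, 0.2804]
tcp_rot: [-3.097, -0.523, 0.002]
wrist_force: [-0.1, -0.1, 1.0]
width: -0.004
```

Run:
```python
from h import *
s=bot.read_camera("scene")[:,:,::-1];t=bot.read_camera("top")[:,:,::-1].copy()
print(bot.read_state()["tool_pos"])
# check model vs picture: catch floor, hinge, bar end
c=np.array([.552,.157]);a=np.radians(19);R=np.array([[np.cos(a),-np.sin(a)],[np.sin(a),np.cos(a)]])
w=lambda x,y,z:np.r_[c+R@[x,y],z]
s=s.copy()
for p in(w(-.06,-.056,.056),w(-.06,.068,.062),w(-.06,.068-.165*np.cos(.907),.062+.165*np.sin(.907))):
    for n,i in(("scene",s),("top",t)):
        u=proj(n,p);print(n,np.round(u,1));cv2.circle(i,(round(u[0]),round(u[1])),1,(0,0,255),-1)
r=lambda i,x0,y0:cv2.resize(i[y0:y0+120,x0:x0+120],(400,400),interpolation=cv2.INTER_CUBIC)
cv2.imwrite("pics/c2.png",np.hstack([r(t,180,150),r(s,285,60)]))
```

```text
[0.49201214 0.14443808 0.28048646]
scene [333.  154.6]
top [272.4 213.1]
scene [338.5 114.6]
top [217.1 230. ]
scene [334.7 111.6]
top [254.8 209.9]
```

View pics/c2.png

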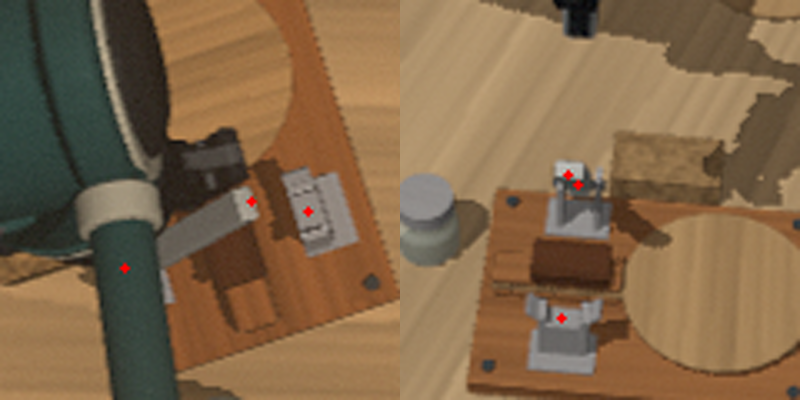

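The projected model points land within about 2 mm of the catch and the bar end in both views, and the fingers are behind the bar. I'll descend and sweep the bar along the arc.

>>> {"name": "jog_arm", "arguments": {
  "plan": [
    {"claw": 1,"x": 0,"y": 0,"z": 0.051,"turn": 0},
    {"claw": 1,"x": 0,"y": 0,"z": 0.051,"turn": 0},
    {"claw": 1,"x": 0,"y": 0.009,"z": 0.007,"turn": 0},
    {"claw": 1,"x": 0,"y": 0.009,"z": 0.007,"turn": 0},
    {"claw": 1,"x": 0,"y": 0.012,"z": 0.006,"turn": 0},
    {"claw": 1,"x": 0,"y": 0.012,"z": 0.006,"turn": 0},
    {"claw": 1,"x": 0,"y": 0.011,"z": 0.009,"turn": 0},
    {"claw": 1,"x": 0,"y": 0.011,"z": 0.009,"turn": 0},
    {"claw": 1,"x": 0,"y": 0.0085,"z": 0.012,"turn": 0},
    {"claw": 1,"x": 0,"y": 0.0085,"z": 0.012,"turn": 0}
  ]
}}

```text
time: 3.68
tool_pos: [0.5185, 0.0678, 0.1102]
tcp_rot: [3.099, 0.517, -0.001]
wrist_force: [0.1, 1.8, 0.1]
width: 0.0
```

>>> {"name": "jog_arm", "arguments": {
  "plan": [
    {"claw": 1,"x": 0,"y": 0.006,"z": 0.011,"turn": 0},
    {"claw": 1,"x": 0,"y": 0.006,"z": 0.01,"turn": 0},
    {"claw": 1,"x": 0,"y": 0.003,"z": 0.008,"turn": 0},
    {"claw": 1,"x": 0,"y": 0.002,"z": 0.006,"turn": 0},
    {"claw": 1,"x": 0,"y": 0,"z": 0.004,"turn": 0},
    {"claw": 1,"x": 0,"y": 0,"z": 0.003,"turn": 0},
    {"claw": 1,"x": 0,"y": 0,"z": 0,"turn": 0}
  ]
}}

```text
time: 4.55
tool_pos: [0.5239, 0.0524, 0.0692]
tcp_rot: [-3.099, -0.517, 0.0]
wrist_force: [-0.3, -0.6, 0.8]
width: 0.001
```

Run:
```python
from h import *
s=bot.read_camera("scene")[:,:,::-1];t=bot.read_camera("top")[:,:,::-1]
q=bot.read_state();print(q["tool_pos"],q["wrist_force"],q["torque"])
r=lambda i,x0,y0:cv2.resize(i[y0:y0+120,x0:x0+120],(400,400),interpolation=cv2.INTER_CUBIC)
cv2.imwrite("pics/c3.png",np.hstack([r(t,180,150),r(s,285,60)]))
```

```text
[0.52413659 0.0524333  0.06946814] [-0.77905164 -0.04470912  0.27549485] [-0.02698495 -0.00268994 -0.01143593]
```

View pics/c3.png

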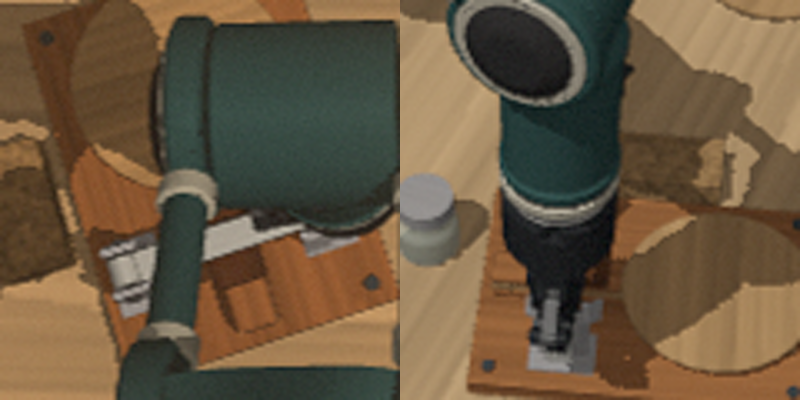

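The bar has followed the fingers down nearly flat, but there is no contact force yet. I'll press it home slowly.

>>> {"name": "jog_arm", "arguments": {
  "plan": [
    {"claw": 1,"x": 0,"y": 0,"z": 0.002,"turn": 0},
    {"claw": 1,"x": 0,"y": 0,"z": 0.002,"turn": 0},
    {"claw": 1,"x": 0,"y": 0,"z": 0.002,"turn": 0},
    {"claw": 1,"x": 0,"y": 0,"z": 0,"turn": 0}
  ]
}}

```text
time: 5.15
tool_pos: [0.5247, 0.0524, 0.0675]
tcp_rot: [-3.099, -0.517, -0.001]
wrist_force: [-11.4, 0.2, 26.6]
width: 0.001
```

It stopped firmly at z = 0.0675 with 27 N, and the expected height is 0.068. I'll lift, move over the square key and check the bar.

>>> {"name": "jog_arm", "arguments": {
  "plan": [
    {"claw": 1,"x": 0,"y": 0,"z": -0.04,"turn": 0},
    {"claw": 1,"x": 0,"y": 0,"z": -0.06,"turn": 0},
    {"claw": 1,"x": -0.0237,"y": 0.0462,"z": 0,"turn": 0},
    {"claw": 1,"x": -0.0237,"y": 0.0462,"z": 0,"turn": 0},
    {"claw": 1,"x": -0.0237,"y": 0.0462,"z": 0,"turn": 0},
    {"claw": 1,"x": -0.0237,"y": 0.0462,"z": 0,"turn": 0},
    {"claw": 1,"x": -0.0237,"y": 0.0462,"z": 0,"turn": 0},
    {"claw": 1,"x": -0.0237,"y": 0.0462,"z": 0,"turn": 0},
    {"claw": 1,"x": 0,"y": 0,"z": 0.05,"turn": 0},
    {"claw": 1,"x": 0,"y": 0,"z": 0.02,"turn": 0}
  ]
}}

```text
time: 6.4
tool_pos: [0.4775, -0.2561, 0.0906]
tcp_rot: [-3.097, -0.513, 0.004]
wrist_force: [-0.3, -0.4, -0.2]
width: -0.002
```

Run:
```python
from h import *
s=bot.read_camera("scene")[:,:,::-1];t=bot.read_camera("top")[:,:,::-1]
q=bot.read_state();print(q["tool_pos"],q["wrist_force"],proj("scene",q["tool_pos"]))
r=lambda i,x0,y0:cv2.resize(i[y0:y0+100,x0:x0+130],(390,300),interpolation=cv2.INTER_CUBIC)
cv2.imwrite("pics/c4.png",np.vstack([np.hstack([r(t,180,170),r(s,285,95)]),np.hstack([r(t,365,170),r(s,205,215)])]))
```

```text
[ 0.47694924 -0.25497425  0.09010063] [-0.06573509 -0.14000041 -1.1105069 ] [np.float64(248.59389715843963), np.float64(256.91087437643324)]
```

View pics/c4.png

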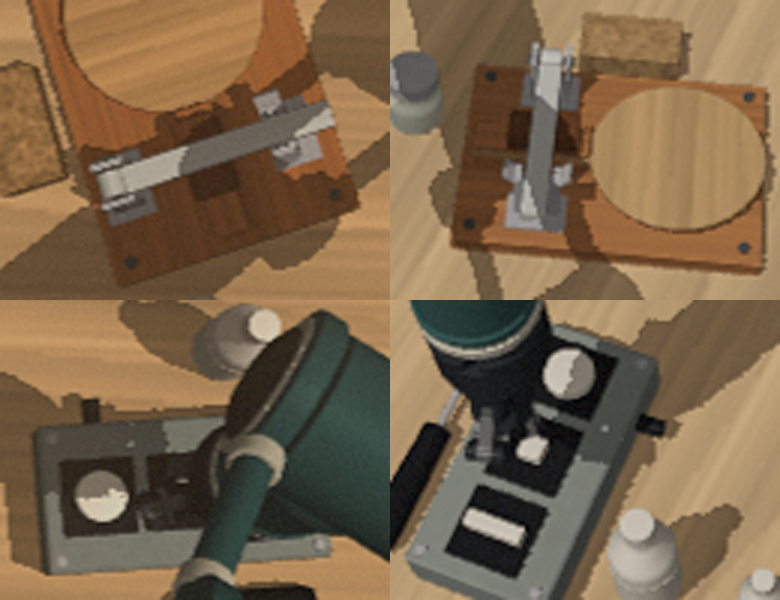

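The bar lies between the catch cheeks (top right crop), and the jar and bottle are standing. The finger image near the square key looks offset, so I'll compare it with the projected TCP.

Run:
```python
from h import *
s=bot.read_camera("scene")[:,:,::-1];t=bot.read_camera("top")[:,:,::-1]
p=bot.read_state()["tool_pos"];print(p,proj("scene",p),proj("top",p),"c3",proj("scene",[.524,.0524,.0695]))
k=[.4805,-.2559,.061];print(proj("scene",k),proj("top",k))
r=lambda i,u,v:cv2.resize(i[v-25:v+25,u-25:u+25],(400,400),interpolation=cv2.INTER_CUBIC)
im=np.clip(np.hstack([r(t,425,235),r(s,248,257)]).astype(float)*1.8,0,255).astype(np.uint8)
for j,(n,u,v) in enumerate((("top",425,235),("scene",248,257))):
    a=proj(n,p);cv2.circle(im,(int(400*j+(a[0]-u+25.5)*8),int((a[1]-v+25.5)*8)),4,(0,0,255),-1)
cv2.imwrite("pics/c5.png",im)
```

```text
[ 0.47950808 -0.25601446  0.09333194] [np.float64(249.17371555828504), np.float64(257.1934190407754)] [np.float64(431.98405495918723), np.float64(231.74492526687945)] c3 [np.float64(331.2660393581059), np.float64(162.698343851431)]
[np.float64(251.65732154372114), np.float64(263.3325233784819)] [np.float64(428.45176667615306), np.float64(232.11336898132936)]
```

View pics/c5.png

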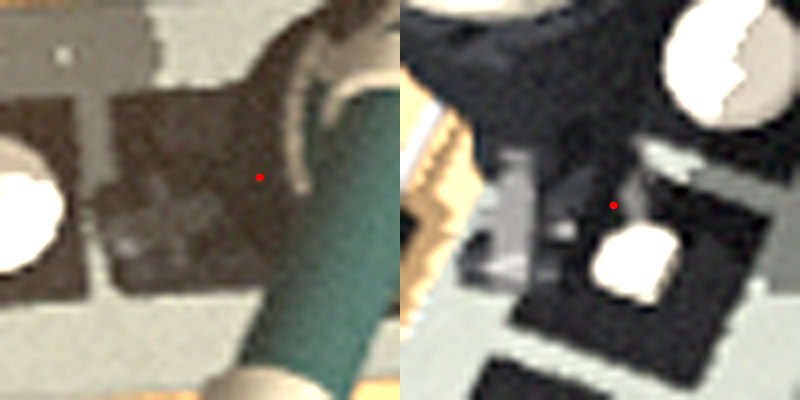

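The kinematic TCP is within 3 mm of the key's xy, and the bar contact height confirmed the kinematics. I'll go down to just above the key, then press in small steps and watch the force.

>>> {"name": "jog_arm", "arguments": {
  "plan": [
    {"claw": 1,"x": 0.002,"y": 0,"z": 0.02,"turn": 0},
    {"claw": 1,"x": 0,"y": 0,"z": 0.01,"turn": 0},
    {"claw": 1,"x": 0,"y": 0,"z": 0.002,"turn": 0},
    {"claw": 1,"x": 0,"y": 0,"z": 0,"turn": 0}
  ]
}}

```text
time: 7.1
tool_pos: [0.4818, -0.2556, 0.0619]
tcp_rot: [3.098, 0.517, 0.001]
wrist_force: [0.2, -0.3, -0.5]
width: 0.0
```

>>> {"name": "jog_arm", "arguments": {
  "plan": [
    {"claw": 1,"x": 0,"y": 0,"z": 0.002,"turn": 0},
    {"claw": 1,"x": 0,"y": 0,"z": 0.001,"turn": 0},
    {"claw": 1,"x": 0,"y": 0,"z": 0,"turn": 0}
  ]
}}

```text
time: 7.48
tool_pos: [0.4822, -0.2558, 0.059]
tcp_rot: [3.098, 0.517, 0.002]
wrist_force: [1.3, -0.3, 2.8]
width: -0.0
```

Contact came at about the key's height, with a spring-like force. I'll keep pressing to the stop.

>>> {"name": "jog_arm", "arguments": {
  "plan": [
    {"claw": 1,"x": 0,"y": 0,"z": 0.002,"turn": 0},
    {"claw": 1,"x": 0,"y": 0,"z": 0.002,"turn": 0},
    {"claw": 1,"x": 0,"y": 0,"z": 0.001,"turn": 0},
    {"claw": 1,"x": 0,"y": 0,"z": 0.001,"turn": 0},
    {"claw": 1,"x": 0,"y": 0,"z": 0,"turn": 0}
  ]
}}

```text
time: 8.1
tool_pos: [0.4822, -0.2559, 0.0548]
tcp_rot: [3.098, 0.517, 0.002]
wrist_force: [-3.1, 2.6, 17.8]
width: -0.0
```

The key is fully down (z = 0.0548, stop force 18 N). Next is the round key.

>>> {"name": "jog_arm", "arguments": {
  "plan": [
    {"claw": 1,"x": 0,"y": 0,"z": -0.02,"turn": 0},
    {"claw": 1,"x": 0,"y": 0,"z": -0.02,"turn": 0},
    {"claw": 1,"x": 0.007,"y": -0.0315,"z": 0,"turn": 0},
    {"claw": 1,"x": 0.007,"y": -0.0315,"z": 0,"turn": 0},
    {"claw": 1,"x": 0,"y": 0,"z": 0.02,"turn": 0},
    {"claw": 1,"x": 0,"y": 0,"z": 0.01,"turn": 0},
    {"claw": 1,"x": 0,"y": 0,"z": 0,"turn": 0}
  ]
}}

```text
time: 8.98
tool_pos: [0.4729, -0.1908, 0.061]
tcp_rot: [-3.097, -0.516, 0.004]
wrist_force: [-0.7, 0.6, 2.0]
width: -0.003
```

>>> {"name": "jog_arm", "arguments": {
  "plan": [
    {"claw": 1,"x": 0,"y": 0,"z": 0.002,"turn": 0},
    {"claw": 1,"x": 0,"y": 0,"z": 0.002,"turn": 0},
    {"claw": 1,"x": 0,"y": 0,"z": 0.002,"turn": 0},
    {"claw": 1,"x": 0,"y": 0,"z": 0.002,"turn": 0},
    {"claw": 1,"x": 0,"y": 0,"z": 0.001,"turn": 0},
    {"claw": 1,"x": 0,"y": 0,"z": 0.001,"turn": 0},
    {"claw": 1,"x": 0,"y": 0,"z": 0,"turn": 0}
  ]
}}

```text
time: 9.85
tool_pos: [0.4745, -0.1918, 0.0548]
tcp_rot: [3.098, 0.517, -0.0]
wrist_force: [-8.5, 2.5, 19.3]
width: -0.002
```

The round key is fully down too. I'll lift clear and check.

>>> {"name": "jog_arm", "arguments": {
  "plan": [
    {"claw": 1,"x": 0,"y": 0,"z": -0.02,"turn": 0},
    {"claw": 1,"x": 0,"y": 0,"z": -0.05,"turn": 0},
    {"claw": 1,"x": 0,"y": 0,"z": -0.06,"turn": 0},
    {"claw": 1,"x": -0.04,"y": 0.03,"z": -0.02,"turn": 0},
    {"claw": 1,"x": -0.04,"y": 0.03,"z": 0,"turn": 0},
    {"claw": 1,"x": -0.04,"y": 0.045,"z": 0,"turn": 0},
    {"claw": 1,"x": -0.04,"y": 0.045,"z": 0,"turn": 0},
    {"claw": 1,"x": 0,"y": 0,"z": 0,"turn": 0},
    {"claw": 1,"x": 0,"y": 0,"z": 0,"turn": 0}
  ]
}}

```text
time: 10.98
tool_pos: [0.3715, -0.3848, 0.2018]
tcp_rot: [-3.098, -0.515, -0.0]
wrist_force: [-0.2, -0.2, 0.4]
width: -0.001
```

Run:
```python
from h import *
s=bot.read_camera("scene")[:,:,::-1]
q=bot.read_state();print(q["time"],q["tool_pos"],q["wrist_force"])
cv2.imwrite("pics/c6.png",cv2.resize(s[80:340,190:450],(600,600),interpolation=cv2.INTER_CUBIC))
```

```text
11.025 [ 0.37177718 -0.38427064  0.20180364] [ 0.16205147  0.06673263 -0.9594521 ]
```

View pics/c6.png

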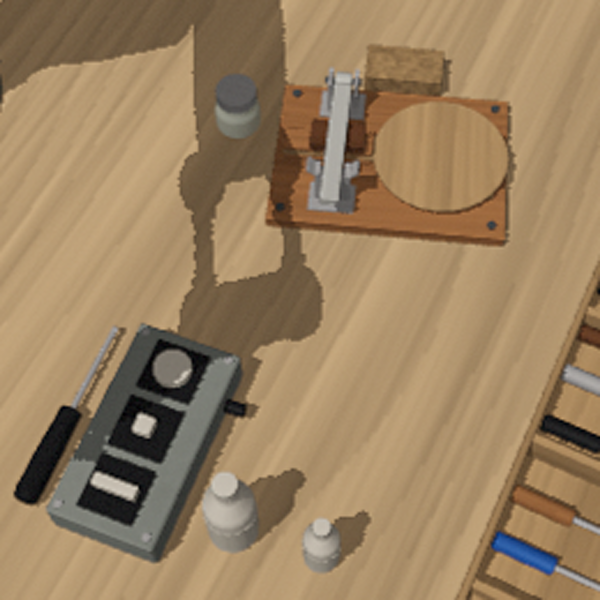

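The bar lies in the catch, all the keys are up, the jar (237,105) and bottle (230,512) are upright, and the arm is clear. I'm handing the job in.

```bash
python3 -c "
from workcell import bot
print(bot.finish_job())"
```

```text
the job is handed in; nothing more can be done
None
```

I swung the bar down into its catch, then pressed the small square key and after it the large round key, and handed the job in at about 11 s of the 43 s allowed. No verdict was reported.

- **Bar:** the fingers stopped at z = 0.0675 m with 27 N, against an expected height of 0.068 m, so the bar was on its stop.
- **Keys:** both reached z = 0.055 m, the full 6 mm down, with 18 N on the square key and 19 N on the round one.
- **Last picture:** the bar lay between the catch cheeks, all three keys looked up, the bottle and jar stood upright, and the arm was clear with about zero wrist force.

One move call was refused because its rows left out some keys; nothing moved, and I resent it. In one close-up the dark fingers over the square key were hard to make out, so I relied on the measured tool position, and the contact height and force bore that out.

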